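Fill the carton and hold its lid ready above it

TASK

The carton on the desk is two small bottles short: stand the two loose small bottles upright in its empty cells and leave the ones already packed, and the other things on the desk, alone. Then lift the carton's lid over what stands between and hold it open side down, level and in line with the carton, about two centimetres above the bottle caps and touching neither carton nor bottles, so that I can slip the packing list in underneath. Finish still holding the lid there; do not lower it or let go.

Things in the scene. Friction and masses are not known exactly. Their poses are not given: they have to be found in the camera images.
- carton: The carton: kraft-card tray that stays put on the desk (fixed), 213 mm long (its x) by 45 mm wide (its y), 30 mm high, board 3 mm thick, open on top, with five cells in one row along x at 42 mm pitch, cell 0 at the -x end. Origin: centre of its underside, on the desk. Bottles standing in it reach 83 mm above the desk, so 53 mm of each shows above the rim.
- cell0 (a point): Cell 0 of the carton: centre of its floor (the card a bottle stands on), 3 mm above the desk. The cell is 39 mm square inside and 27 mm deep; it is empty if no bottle stands over this point. z up.
- cell1 (a point): Cell 1 of the carton: centre of its floor (the card a bottle stands on), 3 mm above the desk. The cell is 39 mm square inside and 27 mm deep; it is empty if no bottle stands over this point. z up.
- cell2 (a point): Cell 2 of the carton: centre of its floor (the card a bottle stands on), 3 mm above the desk. The cell is 39 mm square inside and 27 mm deep; it is empty if no bottle stands over this point. z up.
- cell3 (a point): Cell 3 of the carton: centre of its floor (the card a bottle stands on), 3 mm above the desk. The cell is 39 mm square inside and 27 mm deep; it is empty if no bottle stands over this point. z up.
- cell4 (a point): Cell 4 of the carton: centre of its floor (the card a bottle stands on), 3 mm above the desk. The cell is 39 mm square inside and 27 mm deep; it is empty if no bottle stands over this point. z up.
- bottle0_center (a point): One of five alike 50 ml bottles: round, white with a paper band and a grey flip cap, 80 mm tall, plain cylinder 34 mm across up to 60 mm, then a narrower cap 27 mm across. Three of the five stand in the carton, two stand loose on the desk: which is told by position only. The point is its centre, 40 mm above its underside; z up its axis. Mass about 65 g.
- bottle1_center (a point): One of five alike 50 ml bottles: round, white with a paper band and a grey flip cap, 80 mm tall, plain cylinder 34 mm across up to 60 mm, then a narrower cap 27 mm across. Three of the five stand in the carton, two stand loose on the desk: which is told by position only. The point is its centre, 40 mm above its underside; z up its axis. Mass about 65 g.
- bottle2_center (a point): One of five alike 50 ml bottles: round, white with a paper band and a grey flip cap, 80 mm tall, plain cylinder 34 mm across up to 60 mm, then a narrower cap 27 mm across. Three of the five stand in the carton, two stand loose on the desk: which is told by position only. The point is its centre, 40 mm above its underside; z up its axis. Mass about 65 g.
- bottle3_center (a point): One of five alike 50 ml bottles: round, white with a paper band and a grey flip cap, 80 mm tall, plain cylinder 34 mm across up to 60 mm, then a narrower cap 27 mm across. Three of the five stand in the carton, two stand loose on the desk: which is told by position only. The point is its centre, 40 mm above its underside; z up its axis. Mass about 65 g.
- bottle4_center (a point): One of five alike 50 ml bottles: round, white with a paper band and a grey flip cap, 80 mm tall, plain cylinder 34 mm across up to 60 mm, then a narrower cap 27 mm across. Three of the five stand in the carton, two stand loose on the desk: which is told by position only. The point is its centre, 40 mm above its underside; z up its axis. Mass about 65 g.
- lid_center (a point): The carton's deep lid, kraft card, a box open below, standing open side down on the desk: 223 mm long (its x), 55 mm wide (its y), 70 mm high, board 3 mm; thumb notch 34 mm wide and 15 mm high at the lower middle of each long side; a blank paper label on top near one end (either way round fits). The point is its centre, 35 mm above its lower edge. Mass about 85 g. It can be taken across its 55 mm width at mid-length.
- lid_edge (a point): The same lid: middle of its open lower edge, 35 mm below its centre.
- sorter: Dark steel letter sorter standing between carton and lid, fixed: base 130 mm (its x) by 76 mm (its y), upright plates along x, letters in it up to 132 mm above the desk. Origin: centre of its underside.
- pump_bottle: Large white pump bottle of hand gel, not for the carton: 54 mm across, 147 mm high over the pump head, whose spout reaches 31 mm from the axis. Origin: centre of its underside.
- mug: White mug, 82 mm across, 95 mm high, handle at its +y. Origin: centre of its underside.
- stapler: Black stapler 140 x 36 x 54 mm, long along its x. Origin: centre of its underside.
- tape_dispenser: Black desk tape dispenser 150 x 52 mm, 88 mm high, long along its x. Origin: centre of its underside.
- tape_roll: Roll of amber packing tape lying flat, 104 mm across, 48 mm high. Origin: centre of its underside.
There are look-alikes about, which are no part of the job. What is shaped like the part that bears bottle3_center but blue or pink is not meant.

How it is judged:
By the outcome, as a careful person would: the job done as asked, in the order asked, and still so for the second after the job is handed in, while the arm keeps its last pose, push and grip.
It also fails if it takes over 67 s, if anything falls off the work surface, if the arm or the gripper's body presses on something with over 40 N, if the wrist force passes 120 N, or if a joint passes its speed limit or range.

ROBOT

A 6-joint arm with a two-finger parallel gripper is mounted at the origin on the work surface. World frame = base frame: x ahead of the robot, y to its left, z up, the work surface at z = 0. Lengths are in mm, angles in rad, forces in N, time in s.
With the tool pointing down it reaches from about 325 to 775 mm from the base axis. Payload 9.3 kg.
Tool frame: the origin (TCP) lies midway between the tips of the shut fingers; the grasp point (between the pads) lies 19 mm behind it (bot.grip_depth is the distance from the TCP to the grasp point, in mm); z points along the fingers, y is the line along which they close (so a half turn about z gives the same grasp; the last joint's range is limited). The gripper opens to 85 mm and grips with 20 to 120 N. Pads are 22 mm wide; open, the fingers measure 114 mm over their backs; the gripper's body (76 mm by 85 mm) begins 54 mm behind the grasp point. The pads swing forward as they close: fully open they stand 13 mm farther back than shut.
Start: joints at [-1.456, 0.259, 0.021, 1.334, 0, 1.418], TCP at [145.529, -530.394, 231.279] pointing down, gripper open.
Joint ranges: [-3.04, 3.04], [-0.91, 1.82], [-1.04, 1.36], [-1.92, 1.95], [-1.52, 1.45], [-3.14, 3.14]. Speed limits (rad/s): [2.22, 2.22, 2.79, 3.14, 3.14, 3.14].

INTERFACE

Orientations are given as a 3x3 rotation matrix whose columns are the frame's x, y, z axes.
In Python, from plant import bot gives the robot as it stands. The module is installed in compiled form; this text tells all that it offers.
- The arm moves only by the tool apply_moves, never from a script. Its argument "targets" is a list of rows, each a list of 6 numbers: the shift along the tool's x, y, z normalised to -1 to 1, where 1 is 100 mm, then the turn, a rotation vector about the tool's x, y, z normalised to -1 to 1, where 1 is 120 degrees. In form: [[tx, ty, tz, rx, ry, rz], ...]. A call has 1 to 5 rows; each row is the pose to reach, as a shift and turn from the pose commanded when the call began, along the tool's axes at that moment; what a row does not reach only later rows make up. A row lasts 1/10 s, in which the tool goes at most 50 mm and 8.59 degrees, less where a joint would pass 70% of its speed; a pose out of reach is approached as far as the arm can. A call with a number of a shift or a turn outside -1 to 1 is refused whole. A call with a gripper value outside its range is refused whole. "jaw" is the closure, from 0 (fully open) to 1 (shut), set as the call begins (left out, the last holds). The fingers move at their own pace and stop on an object; "force" is the grip in N (left out, the last holds). Time passes only in rows, so rows that repeat a pose let the fingers close. It gives the time, the measured TCP pose, the force, the opening and the grip force at its end, in the units of the state.
- bot.get_obs(): the state, without advancing time (a new reading comes with each control period).
- bot.capture(name): name is "scene" or "side" or "wrist"; returns a dict with "image" (420x560x3 uint8, blue, green, red), "depth" (420x560 float32, mm along the optical axis (not along the pixel's ray), 0 where there is no reading), "fx", "fy", "cx", "cy" (pixels), "k1" (the pictures are not rectified: a ray, as slopes to the right and down, at radius r is drawn at 1 + k1 r^2 times it, then the intrinsics apply), "eye" and "attitude" of the camera in the world. Camera axes: x right, y down, z forward; pixel columns grow to the right and rows downward; lengths in mm; the calibration is good to about 2 mm. A picture is of the moment at which its call begins.
- bot.hand_in(): hands the job in; it is judged then, once.
Trained networks look in the newest picture that a camera, given by its name, has taken for a name from the list of things; names that differ only in an ending like _2 or _b are one class to them, and where a whole thing is asked for, a point or a joint stands for the part that bears it (a point fixed in the world has none). Each returns a list of dicts, best first, with "p" (0 to 1); they miss things now and then, are a little off and sometimes report something else, mostly with a low value. They report only what shows in the picture. A call takes as long as a camera call. They do not tell look-alikes from the thing itself.
- bot.spot_in(camera, label): "at" ([column, row] as shares, 0 to 1, of the picture: columns of its width, rows of its height, amid what is visible of it).
- bot.silhouettes(camera, label): "pixels" (420x560 bool, what is visible of it) and "at" ([column, row] as shares, 0 to 1, of the picture: columns of its width, rows of its height, amid what is visible of it).
The state is a dict: "clock": time; "q": joint angles; "joint_vel": joint speeds; "joint_efforts": joint torques, N m; "eef_pos": TCP position; "tool_rot": TCP orientation; "wrist_force": force on the tool from outside, world axes, zero at the start; "ft_torque": the same for the moment, N m; "grip_width": finger opening in mm; "finger_force": force on a finger pad.
Only numpy, scipy, OpenCV 4.12 (cv2) and the standard library are available. Lean on these libraries where they do the work, as an engineer would, in place of code of your own. Each camera call takes 0.05 s, during which the arm holds its last target. There are 200 camera calls.

## Working session

There is one attempt and no reset: what is moved stays moved. The work goes in short steps, Python scripts to look and compute and a tool call to move; the robot and the scene stay as the last step left them, time stands still between calls to the robot, and variables do not carry over. Pictures are saved under pics/ and viewed, at most 10 in all, crops included, and the job is handed in when it is done.

Besides the shell and the picture viewer there is one more tool, called in YAML: its name, and indented under it one key for each argument. apply_moves: Moves the arm, as the interface text tells. Its arguments: {"type":"object","properties":{"targets":{"type":"array","items":{"type":"array","items":{"type":"number","minimum":-1,"maximum":1}}},"jaw":{"type":"number"},"force":{"type":"number"}},"required":["targets"]}

```bash
mkdir -p pics; cat > h.py <<'E'
import numpy as np, cv2
from plant import bot
def cap(n):
    c=bot.capture(n); c['R']=np.array(c['attitude']); c['e']=np.array(c['eye']); return c
def cloud(c):
    d=c['depth']; v,u=np.mgrid[0:d.shape[0],0:d.shape[1]]
    K=np.array([[c['fx'],0,c['cx']],[0,c['fy'],c['cy']],[0,0,1.]])
    p=np.stack([u.ravel(),v.ravel()],1).astype(np.float64)[:,None]
    s=cv2.undistortPoints(p,K,np.array([c['k1'],0,0,0.]))[:,0].reshape(d.shape+(2,))
    P=np.dstack([s*d[...,None],d])@c['R'].T+c['e']
    P[d<=0]=np.nan
    return P
E
python3 - <<'E'
from h import *
o=bot.get_obs(); print({k:np.round(v,3).tolist() for k,v in o.items()})
for n in ['scene','side','wrist']:
    c=cap(n); cv2.imwrite(f'pics/{n}0.png',c['image']); np.savez(f'{n}0.npz',P=cloud(c),im=c['image'])
    print(n,c['e'],c['R'].round(3).tolist(),c['fx'],c['k1'])
    P=cloud(c)
    for l in ['bottle0_center','lid_center','carton','sorter','pump_bottle','mug','stapler','tape_dispenser','tape_roll']:
        for s in bot.silhouettes(n,l):
            if s['p']<.2: continue
            q=P[s['pixels']]; q=q[~np.isnan(q[:,0])]
            print(l,round(s['p'],2),(np.array(s['at'])*[560,420]).round(),s['pixels'].sum(),np.percentile(q,[3,50,97],axis=0).round().tolist() if len(q) else '')
E
```

```text
{'clock': 0.0, 'q': [-1.456, 0.259, 0.021, 1.334, -0.0, 1.418], 'joint_vel': [0.0, -0.001, -0.001, 0.003, 0.0, 0.001], 'joint_efforts': [-0.0, -55.565, 34.452, 0.014, -0.0, -0.0], 'eef_pos': [145.485, -530.114, 230.643], 'tool_rot': [[0.964, 0.265, -0.0], [0.265, -0.964, 0.001], [0.0, -0.001, -1.0]], 'wrist_force': [0.162, 0.754, -0.104], 'ft_torque': [0.006, -0.007, -0.025], 'finger_force': 0.0, 'grip_width': 85.333}
scene [1181.9464859  -419.95452528 1038.90935254] [[0.538, 0.679, -0.5], [0.843, -0.422, 0.333], [0.015, -0.601, -0.799]] 496.7007205267979 -0.16572193326678175
bottle0_center 0.62 [339. 171.] 268 [[496.0, 168.0, 25.0], [530.0, 179.0, 62.0], [540.0, 200.0, 84.0]]
lid_center 0.65 [208. 237.] 2292 [[400.0, -240.0, 4.0], [532.0, -205.0, 69.0], [615.0, -167.0, 74.0]]
lid_center 0.46 [344. 197.] 833 [[424.0, 136.0, -0.0], [562.0, 174.0, 18.0], [626.0, 201.0, 32.0]]
carton 0.86 [343. 195.] 709 [[440.0, 136.0, 2.0], [573.0, 172.0, 20.0], [627.0, 198.0, 32.0]]
sorter 0.63 [289. 217.] 2806 [[525.0, -53.0, 3.0], [602.0, -27.0, 98.0], [642.0, 27.0, 129.0]]
sorter 0.59 [344. 193.] 
[... 1557 characters left out ...]
563.0, 20.0, 80.0], [634.0, 28.0, 128.0]]
pump_bottle 0.66 [312. 237.] 1247 [[410.0, 21.0, 6.0], [428.0, 48.0, 75.0], [456.0, 57.0, 145.0]]
mug 0.65 [228. 174.] 1208 [[713.0, -187.0, 1.0], [756.0, -117.0, 67.0], [844.0, -91.0, 95.0]]
stapler 0.92 [322. 295.] 1303 [[339.0, 86.0, 4.0], [350.0, 165.0, 43.0], [368.0, 213.0, 56.0]]
tape_dispenser 0.89 [160. 228.] 1623 [[748.0, 58.0, 6.0], [772.0, 150.0, 27.0], [809.0, 198.0, 84.0]]
tape_roll 0.71 [389. 202.] 1096 [[284.0, -297.0, 5.0], [327.0, -224.0, 33.0], [369.0, -202.0, 49.0]]
wrist [ 213.82252421 -510.80297292  372.43811742] [[0.266, -0.926, -0.267], [-0.964, -0.255, -0.073], [-0.001, 0.277, -0.961]] 329.35156194925577 -0.0032260783053268583
```

```bash
python3 - <<'E'
import cv2
for n,(r0,r1,c0,c1) in {'scene':(110,360,110,460),'side':(120,380,100,460)}.items():
    i=cv2.imread(f'pics/{n}0.png')[r0:r1,c0:c1]; cv2.imwrite(f'pics/{n}0c.png',cv2.resize(i,None,fx=2.2,fy=2.2,interpolation=cv2.INTER_CUBIC))
E
```

```text
(no output)
```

View pics/scene0c.png

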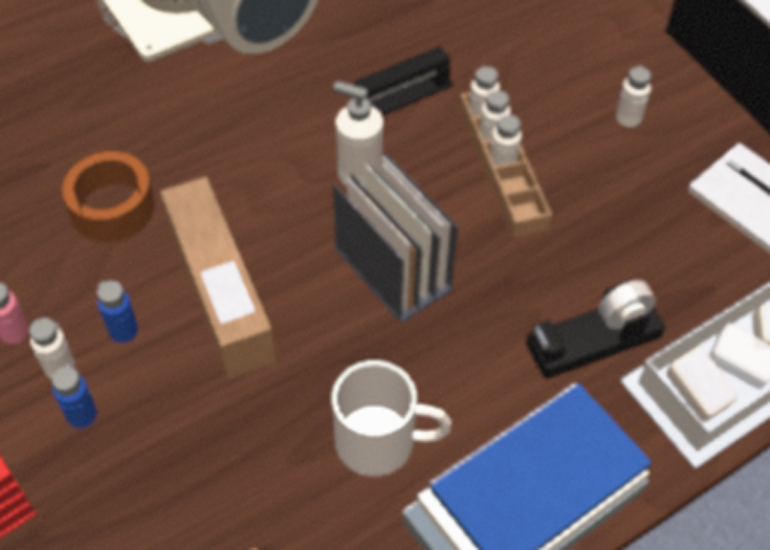

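View pics/side0c.png

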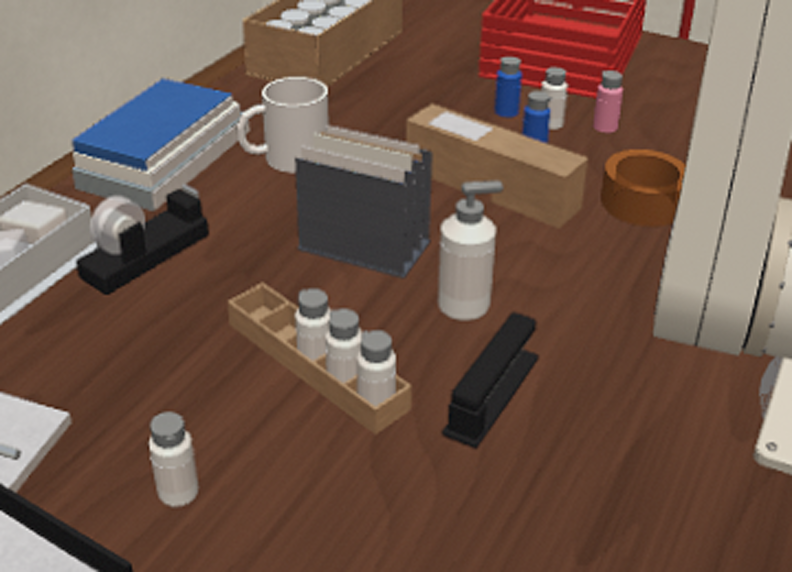

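The pictures show the carton at about scene (344,195), with white bottles in the three cells nearest the stapler and two empty cells at the sorter/mug end. Candidates for a loose bottle, by scene pixel:
- White at (398,154).
- White at (133,269), between blue and pink ones.
- Blue at (163,252) and (143,291), and pink at (115,253). These are look-alikes and are rejected.
- The large pump bottle at (270,167), also rejected.

I choose the two small white ones. Next I fit their positions.

```bash
python3 - <<'E'
from h import *
A=[np.load(f'{n}0.npz') for n in('scene','side')]
for n,a in zip(('scene','side'),A):
    P=a['P'];im=a['im'];z=P[...,2]
    # bottles: blobs z 60..90 caps
    m=((z>55)&(z<92)).astype(np.uint8); 
    k,L,S,_=cv2.connectedComponentsWithStats(m)
    for i in range(1,k):
        if 8<S[i,4]<400:
            q=P[L==i]; print(n,'blob',S[i].tolist(),np.median(q,0).round(),np.percentile(q[:,:2],[5,95],axis=0).round().tolist(),im[L==i].mean(0).round())
    for nm,(x0,x1,y0,y1,z0,z1) in {'cartonrim':(395,650,110,260,26,36),'lidtop':(380,640,-270,-140,64,80),'sorter':(480,680,-80,50,3,140),'wht':(500,900,-480,-300,-5,160)}.items():
        g=(P[...,0]>x0)&(P[...,0]<x1)&(P[...,1]>y0)&(P[...,1]<y1)&(z>z0)&(z<z1)
        if nm=='cartonrim': g&=(im[...,2].astype(int)-im[...,0]>40)
        q=P[g][:,:2].astype(np.float32); r=cv2.minAreaRect(q) if len(q) else 0; print(n,nm,len(q),r)
E
```

```text
scene blob [534, 0, 26, 14, 162] [ 229. 1517.   70.] [[174.0, 1503.0], [270.0, 1530.0]] [84. 83. 88.]
scene blob [541, 21, 6, 8, 33] [ 322. 1340.   74.] [[312.0, 1330.0], [328.0, 1348.0]] [73. 56. 50.]
scene blob [525, 30, 8, 10, 40] [ 342. 1209.   73.] [[337.0, 1202.0], [350.0, 1219.0]] [95. 64. 52.]
scene blob [168, 90, 24, 16, 160] [ 39. -61.  71.] [[1.0, -73.0], [60.0, -41.0]] [114. 128. 137.]
scene blob [216, 112, 37, 22, 258] [237.  24.  79.] [[229.0, -23.0], [242.0, 75.0]] [86. 92. 97.]
scene blob [298, 136, 7, 5, 11] [360. 168.  57.] [[352.0, 159.0], [368.0, 179.0]] [41. 42. 44.]
scene blob [394, 140, 11, 15, 129] [544. 372.  74.] [[528.0, 363.0], [554.0, 387.0]] [146. 154. 162.]
scene blob [278, 143, 9, 5, 13] [356. 110.  56.] [[347.0, 102.0], [364.0, 114.0]] [41. 42. 46.]
scene blob [263, 168, 21, 15, 196] [457.  16.  74.] [[434.0, 3.0], [463.0, 44.0]] [125. 135. 148.]
scene blob [514, 219, 9, 12, 38] [909. 472.  57.] [[892.0, 462.0], [919.0, 481.0]] [232. 234. 238.]
scene blob [494, 231, 7, 9, 33] [900. 400.  56.] [[893.0, 392.0], [906.0, 413.0]] [225. 231. 236.]
scene blo
[... 3348 characters left out ...]
], [364.0, 160.0]] [37. 37. 38.]
side blob [313, 284, 11, 8, 26] [360. 174.  56.] [[349.0, 165.0], [365.0, 184.0]] [38. 37. 38.]
side blob [168, 307, 19, 23, 326] [535. 385.  73.] [[526.0, 370.0], [549.0, 394.0]] [139. 144. 146.]
side cartonrim 429 ((522.2255249023438, 186.0715789794922), (47.64361572265625, 215.2090606689453), 72.84597778320312)
side lidtop 1007 ((503.4947509765625, -198.86871337890625), (62.05305480957031, 224.41909790039062), 80.89302825927734)
side sorter 3385 ((566.8466796875, -11.592960357666016), (99.07097625732422, 152.2609405517578), 84.27839660644531)
side wht 3260 ((700.0443115234375, -390.1302490234375), (179.4092254638672, 399.94586181640625), 89.96131134033203)
```

```bash
cat > plan.py <<'E'
from h import *
from scipy.spatial.transform import Rotation as Ro
def Rz(yaw):
    a=np.radians(yaw); x=np.array([np.cos(a),np.sin(a),0]); z=np.array([0,0,-1.]); return np.stack([x,np.cross(z,x),z],1)
def plan(wps,p=None,R=None,nd=2):
    """wps: (x,y,z,yaw); prints one row (per-call target) per <=100mm/40deg piece, with rows count"""
    o=bot.get_obs(); p=np.array(o['eef_pos']) if p is None else np.array(p,float); R=np.array(o['tool_rot']) if R is None else R
    for w in wps:
        while 1:
            d=R.T@(np.array(w[:3])-p); r=(Ro.from_matrix(R.T@Rz(w[3]))).as_rotvec()
            f=max(1,np.abs(d).max()/100,np.linalg.norm(r)/np.radians(42)); n=np.ceil(f)
            s=d/n/100; t=r/n/np.radians(120)
            if n<=1: s,t=s.round(3),t.round(3)
            else: s,t=s.round(nd),t.round(nd)
            p=p+R@(s*100); R=R@Ro.from_rotvec(t*np.radians(120)).as_matrix()
            print(w,'row',s.tolist()+t.tolist(),'rows>=',int(max(np.ceil(np.linalg.norm(s)*2-1e-6),np.ceil(np.linalg.norm(t)*120/8.59))),'->',p.round(0))
            if n<=1: break
E
python3 - <<'E'
from plan import *
for n in('scene','side'):
    P=np.load(f'{n}0.npz')['P']
    for nm,c in dict(A=(540,378),B=(500,-397)).items():
        g=(np.hypot(P[...,0]-c[0],P[...,1]-c[1])<30)
        for lo,hi in((79,95),(20,58)):
            q=P[g&(P[...,2]>lo)&(P[...,2]<hi)]; print(n,nm,lo,len(q),q.mean(0).round(1) if len(q) else '',np.percentile(q,[2,98],axis=0).round(1).tolist() if len(q) else '')
plan([(501,-397,200,45)])
E
```

```text
scene A 79 37 [538.7 376.3  81.3] [[526.3, 364.6, 79.3], [551.8, 387.8, 85.0]]
scene A 20 113 [547.5 368.3  39.5] [[530.0, 359.9, 21.4], [557.4, 385.5, 57.7]]
scene B 79 46 [ 497.8 -397.4   80.3] [[486.1, -409.0, 79.0], [509.6, -385.5, 83.3]]
scene B 20 126 [ 509.6 -397.5   40. ] [[500.3, -412.2, 20.9], [515.9, -381.6, 57.3]]
side A 79 105 [539.8 379.2  80.3] [[527.8, 368.0, 79.1], [552.0, 391.4, 82.0]]
side A 20 295 [531.6 388.4  39.4] [[522.3, 371.0, 20.7], [549.1, 396.6, 57.4]]
side B 79 32 [ 497.7 -392.5   80.8] [[485.9, -407.4, 79.2], [510.1, -380.9, 83.0]]
side B 20 86 [ 490.4 -384.8   41.2] [[481.6, -397.9, 22.5], [511.4, -377.0, 57.2]]
(501, -397, 200, 45) row [0.95, -0.09, 0.08, -0.0, -0.0, -0.06] rows>= 2 -> [ 235. -497.  223.]
(501, -397, 200, 45) row [0.95, 0.03, 0.08, -0.0, -0.0, -0.06] rows>= 2 -> [ 324. -463.  215.]
(501, -397, 200, 45) row [0.93, 0.15, 0.08, -0.0, -0.0, -0.06] rows>= 2 -> [ 412. -430.  207.]
(501, -397, 200, 45) row [0.91, 0.274, 0.073, -0.0, -0.0, -0.067] rows>= 2 -> [ 501. -397.  200.]
```

apply_moves:
  targets:
    - [0.48, -0.05, 0.04, 0, 0, -0.03]
    - [0.95, -0.09, 0.08, 0, 0, -0.06]
  jaw: 0

```text
clock: 1.7
eef_pos: [234.9, -496.6, 223.2]
tool_rot: [[0.924, 0.383, 0.0], [0.383, -0.924, -0.0], [0.0, 0.0, -1.0]]
wrist_force: [0.1, -1.0, 0.8]
grip_width: 85.1
finger_force: 0.0
```

apply_moves:
  targets:
    - [0.48, 0.02, 0.04, 0, 0, -0.03]
    - [0.95, 0.03, 0.08, 0, 0, -0.06]

```text
clock: 1.9
eef_pos: [325.2, -462.2, 215.2]
tool_rot: [[0.867, 0.498, 0.0], [0.498, -0.867, -0.0], [0.0, 0.0, -1.0]]
wrist_force: [0.5, -0.7, -0.6]
grip_width: 85.3
finger_force: 0.0
```

apply_moves:
  targets:
    - [0.47, 0.08, 0.04, 0, 0, -0.03]
    - [0.93, 0.15, 0.08, 0, 0, -0.06]

```text
clock: 2.1
eef_pos: [413.7, -428.9, 207.2]
tool_rot: [[0.798, 0.603, 0.0], [0.603, -0.798, -0.0], [-0.0, 0.0, -1.0]]
wrist_force: [-0.7, -1.1, -0.4]
grip_width: 85.9
finger_force: 0.0
```

apply_moves:
  targets:
    - [0.45, 0.14, 0.04, 0, 0, -0.03]
    - [0.89, 0.26, 0.07, 0, 0, -0.067]
    - [0.89, 0.26, 0.07, 0, 0, -0.067]
    - [0.89, 0.26, 0.07, 0, 0, -0.067]

```text
clock: 2.5
eef_pos: [499.3, -396.3, 199.7]
tool_rot: [[0.706, 0.708, -0.001], [0.708, -0.706, 0.001], [-0.0, -0.001, -1.0]]
wrist_force: [0.2, 0.2, 0.3]
grip_width: 85.6
finger_force: 0.0
```

```bash
cat > look.py <<'E'
from plan import *
import sys
def look(c0,tag,r=45,lo=79,hi=95):
    c=cap('wrist'); P=cloud(c); cv2.imwrite(f'pics/{tag}.png',c['image'])
    o=bot.get_obs(); print('t',o['clock'],np.round(o['eef_pos'],1),np.round(o['tool_rot'],3).tolist(),o['grip_width'])
    g=(np.hypot(P[...,0]-c0[0],P[...,1]-c0[1])<r)&(P[...,2]>lo)&(P[...,2]<hi)
    q=P[g].astype(np.float32); print(len(q),cv2.minEnclosingCircle(q[:,:2]) if len(q) else '',q.mean(0) if len(q) else '')
    return c,P
E
python3 -c "
from look import *
c,P=look((498,-396),'wB',35)
for s in bot.silhouettes('wrist','bottle0_center'): print(s['p'],np.array(s['at'])*[560,420])
plan([(498,-396,120,45),(498,-396,33,45)])
"
```

```text
t 2.55 [ 498.5 -397.   200. ] [[0.707, 0.707, -0.001], [0.707, -0.707, 0.0], [-0.0, -0.001, -1.0]] 85.70795628035792Traceback (most recent call last):
  File "<string>", line 3, in <module>
    c,P=look((498,-396),'wB',35)
        ~~~~^^^^^^^^^^^^^^^^^^^^
  File "look.py", line 7, in look
    q=P[g].astype(np.float32); print(len(q),cv2.minEnclosingCircle(q[:,:2]) if len(q) else '',q.mean(0) if len(q) else '')
                                            ~~~~~~~~~~~~~~~~~~~~~~^^^^^^^^^
cv2.error: OpenCV(4.12.0) /io/opencv/modules/imgproc/src/shapedescr.cpp:201: error: (-215:Assertion failed) count >= 0 && (depth == CV_32F || depth == CV_32S) in function 'minEnclosingCircle'
```

View pics/wB.png

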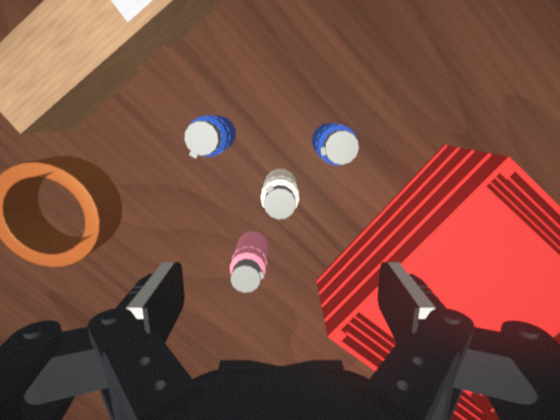

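The wrist view confirms the white bottle at (280,200), with blue at (203,138) and (340,147), pink at (245,275), and a red tray stack to the right at about (400,250). I'm checking clearance to the tray and refining the bottle centre.

```bash
sed -i 's/q=P\[g\].astype(np.float32)/q=np.ascontiguousarray(P[g],np.float32)/; s/minEnclosingCircle(q\[:,:2\])/minEnclosingCircle(q[:,:2].copy())/' look.py
python3 -c "
from look import *
c,P=look((498,-396),'wB2',35)
q=P.reshape(-1,3);im=c['image'].reshape(-1,3).astype(int)
red=(im[:,2]>110)&(im[:,1]<70)&(im[:,0]<70)&(q[:,2]>10)
d=np.hypot(q[:,0]-498,q[:,1]+396); m=red&(d<160)
print(m.sum()); i=np.argsort(np.where(m,d,1e9))[:8]; print(q[i].round(),d[i].round())
b=(q[:,2]>35)&(d>25)&(d<110)
# in tool frame: x along 45deg, y along -45deg
u=q[b][:,:2]-[498,-396]; x=(u[:,0]+u[:,1])*.707; y=(u[:,0]-u[:,1])*.707
n=(abs(x)<45); print('in band', np.histogram(y[n],bins=np.arange(-110,111,10)))
n=(abs(x)<14); print('in narrow', np.histogram(y[n],bins=np.arange(-110,111,10))[0])
plan([(498,-396,120,45),(498,-396,33,45)])
"
```

```text
t 2.6 [ 497.9 -397.4  200.3] [[0.708, 0.706, -0.0], [0.706, -0.708, -0.0], [-0.0, -0.0, -1.0]] 85.34224095076364
181 ((497.99395751953125, -395.4797668457031), 12.958192825317383) [ 498.478   -395.73062   79.37246]
8570
[[ 526. -399.  282.]
 [ 526. -399.  282.]
 [ 526. -399.  282.]
 [ 526. -399.  282.]
 [ 526. -399.  282.]
 [ 527. -400.  279.]
 [ 527. -401.  278.]
 [ 527. -401.  278.]] [28. 28. 28. 28. 28. 30. 30. 30.]
in band (array([   0,    0,    0,  323, 4820, 4115, 4454, 2263, 3024,  891,    0,
          0,  914, 2928, 2595, 4634, 3122, 5630,  537,    0,  218,  261]), array([-110, -100,  -90,  -80,  -70,  -60,  -50,  -40,  -30,  -20,  -10,
          0,   10,   20,   30,   40,   50,   60,   70,   80,   90,  100,
        110]))
in narrow [   0    0    0  307 4593 3968 4326  514   12    0    0    0    0    2
  382 4282 2879 5507  517    0    0    0]
(498, -396, 120, 45) row [0.011, -0.01, 0.803, -0.0, 0.0, -0.001] rows>= 2 -> [ 498. -396.  120.]
(498, -396, 33, 45) row [0.0, 0.001, 0.87, -0.0, 0.0, 0.0] rows>= 2 -> [ 498. -396.   33.]
```

```bash
python3 -c "
from look import *
c,P=look((498,-396),'wB3',35)
q=P.reshape(-1,3)
b=(q[:,2]>15)&(q[:,2]<150)
u=q[:,:2]-[498,-396]; x=(u[:,0]+u[:,1])*.707; y=(u[:,0]-u[:,1])*.707
b&=(abs(x)<60)&(abs(y)<130)&(np.hypot(x,y)>22)
for lo in range(-60,60,10):
    m=b&(x>=lo)&(x<lo+10); print(lo,[(int(k*10),int(v)) for k,v in zip(*np.unique((y[m]//10),return_counts=True)) if v>4], q[m][:,2].max().round() if m.any() else '')
"
```

```text
t 2.65 [ 497.7 -397.7  200.5] [[0.709, 0.706, -0.0], [0.706, -0.709, -0.0], [-0.0, 0.0, -1.0]] 85.241844029208
222 ((498.17987060546875, -395.7591247558594), 13.165063858032227) [ 498.4091  -395.7558    79.38297]
-60 [(-50, 75), (-40, 325), (-30, 359), (-20, 87), (80, 294), (90, 159)] 87.0
-50 [(90, 557), (100, 95)] 100.0
-40 [(100, 692), (110, 26)] 100.0
-30 [(100, 81), (110, 643), (120, 6)] 100.0
-20 [(110, 252), (120, 507)] 100.0
-10 [(120, 422)] 100.0
0 [] 
10 [] 
20 [] 59.0
30 [(-70, 28), (-60, 31), (30, 68), (40, 126), (50, 81)] 80.0
40 [(-80, 41), (-70, 151), (-60, 173), (-50, 109), (30, 216), (40, 160), (50, 154), (60, 20)] 81.0
50 [(-80, 74), (-70, 164), (-60, 173), (-50, 214), (30, 201), (40, 189), (50, 146), (60, 9)] 81.0
```

apply_moves:
  targets:
    - [0.01, -0.01, 0.45, 0, 0, 0]
    - [0.01, -0.01, 0.9, 0, 0, 0]

```text
clock: 2.85
eef_pos: [498.0, -397.2, 111.0]
tool_rot: [[0.709, 0.705, 0.003], [0.705, -0.709, -0.003], [-0.0, 0.004, -1.0]]
wrist_force: [0.2, -0.9, -1.9]
grip_width: 85.2
finger_force: 0.0
```

apply_moves:
  targets:
    - [0, 0, 0.4, 0, 0, 0]
    - [0, 0, 0.77, 0, 0, 0]
    - [0, 0, 0.77, 0, 0, 0]

```text
clock: 3.15
eef_pos: [495.3, -394.5, 29.1]
tool_rot: [[0.709, 0.705, -0.006], [0.705, -0.709, 0.006], [0.0, -0.008, -1.0]]
wrist_force: [0.4, 0.5, -0.0]
grip_width: 85.9
finger_force: 0.0
```

apply_moves:
  targets:
    - [0, 0, 0, 0, 0, 0]
    - [0, 0, 0, 0, 0, 0]
    - [0, 0, 0, 0, 0, 0]
    - [0, 0, 0, 0, 0, 0]
    - [0, 0, 0, 0, 0, 0]
  jaw: 1
  force: 30

```text
clock: 3.65
eef_pos: [499.1, -396.3, 35.2]
tool_rot: [[0.707, 0.707, 0.002], [0.707, -0.707, -0.002], [-0.0, 0.003, -1.0]]
wrist_force: [-1.9, 1.0, 7.7]
grip_width: 32.7
finger_force: 29.9
```

apply_moves:
  targets:
    - [0, 0, 0, 0, 0, 0]
    - [0, 0, 0, 0, 0, 0]
    - [0, 0, 0, 0, 0, 0]

```text
clock: 3.95
eef_pos: [499.2, -396.3, 35.3]
tool_rot: [[0.707, 0.707, 0.002], [0.707, -0.707, -0.002], [-0.0, 0.003, -1.0]]
wrist_force: [-1.7, 1.1, 7.3]
grip_width: 32.4
finger_force: 30.0
```

```bash
python3 -c "
from plan import *
plan([(498,-396,120,45),(498,-396,205,45),(562.9,173.2,205,163),(562.9,173.2,110,163),(562.9,173.2,37,163)])
"
```

```text
(498, -396, 120, 45) row [-0.006, -0.008, -0.847, 0.001, 0.0, -0.0] rows>= 2 -> [ 498. -396.  120.]
(498, -396, 205, 45) row [-0.001, 0.001, -0.85, 0.0, 0.0, -0.0] rows>= 2 -> [ 498. -396.  205.]
(562.9, 173.2, 205, 163) row [0.9, -0.71, -0.0, 0.0, 0.0, -0.2] rows>= 3 -> [ 511. -282.  205.]
(562.9, 173.2, 205, 163) row [0.89, -0.23, -0.0, -0.0, 0.0, -0.16] rows>= 3 -> [ 522. -191.  205.]
(562.9, 173.2, 205, 163) row [0.91, 0.07, -0.0, -0.0, 0.0, -0.16] rows>= 3 -> [ 532. -100.  205.]
(562.9, 173.2, 205, 163) row [0.84, 0.37, -0.0, -0.0, 0.0, -0.15] rows>= 3 -> [542.  -9. 205.]
(562.9, 173.2, 205, 163) row [0.68, 0.61, -0.0, -0.0, 0.0, -0.16] rows>= 3 -> [552.  82. 205.]
(562.9, 173.2, 205, 163) row [0.443, 0.806, -0.005, -0.0, 0.0, -0.153] rows>= 3 -> [563. 173. 205.]
(562.9, 173.2, 110, 163) row [0.001, 0.001, 0.95, -0.0, 0.0, -0.0] rows>= 2 -> [563. 173. 110.]
(562.9, 173.2, 37, 163) row [0.0, 0.0, 0.73, -0.0, 0.0, -0.0] rows>= 2 -> [563. 173.  37.]
```

apply_moves:
  targets:
    - [0, 0, -0.3, 0, 0, 0]
    - [0, 0, -0.6, 0, 0, 0]
    - [0, 0, -0.85, 0, 0, 0]

```text
clock: 4.25
eef_pos: [498.9, -395.8, 120.7]
tool_rot: [[0.707, 0.707, 0.001], [0.707, -0.707, -0.001], [-0.0, 0.002, -1.0]]
wrist_force: [-0.2, 0.4, -0.9]
grip_width: 32.7
finger_force: 30.3
```

apply_moves:
  targets:
    - [0, 0, -0.4, 0, 0, 0]
    - [0, 0, -0.85, 0, 0, 0]

```text
clock: 4.45
eef_pos: [498.2, -395.1, 204.8]
tool_rot: [[0.707, 0.707, -0.001], [0.707, -0.707, 0.001], [0.0, -0.001, -1.0]]
wrist_force: [1.5, -0.3, -0.3]
grip_width: 32.7
finger_force: 30.3
```

apply_moves:
  targets:
    - [0.3, -0.24, 0, 0, 0, -0.07]
    - [0.6, -0.47, 0, 0, 0, -0.14]
    - [0.9, -0.71, 0, 0, 0, -0.2]

```text
clock: 4.75
eef_pos: [512.2, -280.9, 204.4]
tool_rot: [[0.354, 0.935, 0.002], [0.935, -0.354, -0.001], [-0.0, 0.002, -1.0]]
wrist_force: [1.3, 0.2, -0.6]
grip_width: 32.6
finger_force: 30.3
```

apply_moves:
  targets:
    - [0.3, -0.08, 0, 0, 0, -0.06]
    - [0.6, -0.15, 0, 0, 0, -0.11]
    - [0.89, -0.23, 0, 0, 0, -0.16]

```text
clock: 5.05
eef_pos: [522.6, -189.1, 204.2]
tool_rot: [[0.027, 1.0, 0.001], [1.0, -0.027, -0.001], [-0.001, 0.001, -1.0]]
wrist_force: [-0.1, -0.3, 0.0]
grip_width: 32.8
finger_force: 30.3
```

apply_moves:
  targets:
    - [0.3, 0.02, 0, 0, 0, -0.06]
    - [0.6, 0.05, 0, 0, 0, -0.11]
    - [0.91, 0.07, 0, 0, 0, -0.16]

```text
clock: 5.35
eef_pos: [532.5, -98.6, 204.2]
tool_rot: [[-0.303, 0.953, 0.001], [0.953, 0.303, -0.001], [-0.001, 0.001, -1.0]]
wrist_force: [0.2, 0.1, -0.6]
grip_width: 32.5
finger_force: 30.3
```

apply_moves:
  targets:
    - [0.28, 0.12, 0, 0, 0, -0.05]
    - [0.56, 0.25, 0, 0, 0, -0.1]
    - [0.84, 0.37, 0, 0, 0, -0.15]

```text
clock: 5.65
eef_pos: [542.7, -7.2, 204.2]
tool_rot: [[-0.583, 0.813, 0.001], [0.813, 0.583, -0.0], [-0.001, 0.001, -1.0]]
wrist_force: [0.4, -0.7, -0.5]
grip_width: 32.6
finger_force: 30.3
```

apply_moves:
  targets:
    - [0.22, 0.2, 0, 0, 0, -0.06]
    - [0.45, 0.4, 0, 0, 0, -0.11]
    - [0.68, 0.61, 0, 0, 0, -0.16]

```text
clock: 5.95
eef_pos: [552.9, 83.5, 204.3]
tool_rot: [[-0.818, 0.576, 0.001], [0.576, 0.818, -0.0], [-0.001, 0.001, -1.0]]
wrist_force: [-0.2, -1.2, -0.8]
grip_width: 32.7
finger_force: 30.3
```

apply_moves:
  targets:
    - [0.15, 0.27, 0, 0, 0, -0.05]
    - [0.3, 0.54, 0, 0, 0, -0.1]
    - [0.44, 0.8, 0, 0, 0, -0.153]
    - [0.44, 0.8, 0, 0, 0, -0.153]
    - [0.44, 0.8, 0, 0, 0, -0.153]

```text
clock: 6.45
eef_pos: [563.3, 173.4, 203.8]
tool_rot: [[-0.956, 0.293, 0.001], [0.293, 0.956, -0.0], [-0.001, 0.0, -1.0]]
wrist_force: [0.7, -0.9, -0.8]
grip_width: 32.3
finger_force: 30.4
```

```bash
python3 -c "
from look import *
c,P=look((520,185),'wC',130,26,34)
im=c['image'].astype(int); g=(np.hypot(P[...,0]-522,P[...,1]-185)<130)&(P[...,2]>24)&(P[...,2]<36)&(im[...,2]-im[...,0]>30)
q=np.ascontiguousarray(P[g][:,:2],np.float32); print(len(q),cv2.minAreaRect(q))
g=(np.hypot(P[...,0]-522,P[...,1]-185)<90)&(P[...,2]>77)&(P[...,2]<88)
k,L,S,C=cv2.connectedComponentsWithStats(g.astype(np.uint8))
for i in range(1,k):
    if S[i,4]>60: q=P[L==i]; print('cap',cv2.minEnclosingCircle(np.ascontiguousarray(q[:,:2],np.float32)),q[:,2].mean(),C[i])
"
```

```text
t 6.5 [563.3 172.7 203.7] [[-0.956, 0.294, 0.001], [0.294, 0.956, -0.0], [-0.001, -0.0, -1.0]] 32.733434140887326
2063 ((510.52471923828125, 189.37709045410156), 96.4141616821289) [501.96854  192.77478   28.623865]
2109 ((510.6214294433594, 190.2423553466797), (45.10360336303711, 188.27960205078125), 72.56068420410156)
cap ((444.64617919921875, 211.0179901123047), 14.34704303741455) 81.42787458629411 [280.31081081  36.61642412]
cap ((483.9750061035156, 198.76498413085938), 14.788077354431152) 81.56819186174276 [279.96660305  93.57538168]
cap ((523.86865234375, 185.94407653808594), 14.83193588256836) 81.53865934068558 [279.58015267 149.37622683]
```

View pics/wC.png

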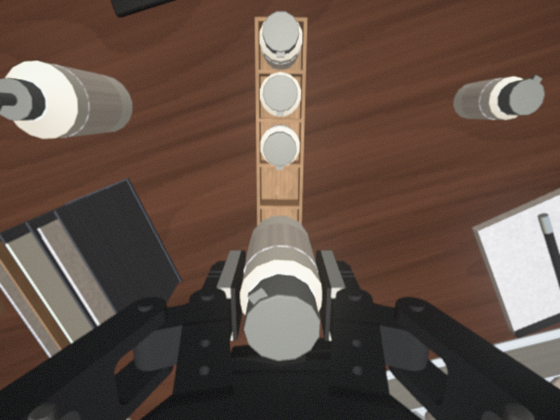

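The picture shows packed bottles at (281,38), (280,94) and (280,148), with the empty cells at (279,185) and (279,213) ahead of the held bottle. The alignment is good, so I'm lowering.

apply_moves:
  targets:
    - [0, 0, 0.45, 0, 0, 0]
    - [0, 0, 0.94, 0, 0, 0]

```text
clock: 6.7
eef_pos: [564.7, 172.0, 110.3]
tool_rot: [[-0.955, 0.296, 0.005], [0.296, 0.955, 0.001], [-0.005, 0.002, -1.0]]
wrist_force: [0.8, 1.0, -1.9]
grip_width: 32.4
finger_force: 30.3
```

apply_moves:
  targets:
    - [0, 0, 0.2, 0, 0, 0]
    - [0, 0, 0.4, 0, 0, 0]
    - [0, 0, 0.4, 0, 0, 0]
    - [0, 0, 0.4, 0, 0, 0]

```text
clock: 7.1
eef_pos: [563.7, 172.1, 70.0]
tool_rot: [[-0.956, 0.295, 0.0], [0.295, 0.956, -0.0], [-0.0, 0.0, -1.0]]
wrist_force: [0.0, 0.4, -0.3]
grip_width: 32.6
finger_force: 30.3
```

```bash
python3 -c "
from plan import *
o=bot.get_obs(); print(o['eef_pos'],o['wrist_force'])
plan([(563.2,173.3,39.5,163)])
"
```

```text
[563.71572339 172.08702666  69.97002576] [ 0.03650507  0.36670778 -0.32072959]
(563.2, 173.3, 39.5, 163) row [0.009, 0.01, 0.305, 0.0, 0.0, -0.001] rows>= 1 -> [563. 173.  39.]
```

apply_moves:
  targets:
    - [0.01, 0.01, 0.08, 0, 0, 0]
    - [0.01, 0.01, 0.16, 0, 0, 0]
    - [0.01, 0.01, 0.23, 0, 0, 0]
    - [0.01, 0.01, 0.3, 0, 0, 0]
    - [0.01, 0.01, 0.305, 0, 0, 0]

```text
clock: 7.6
eef_pos: [562.7, 174.0, 38.2]
tool_rot: [[-0.956, 0.293, -0.0], [0.293, 0.956, -0.0], [0.0, -0.0, -1.0]]
wrist_force: [0.3, -0.3, -0.4]
grip_width: 32.4
finger_force: 30.7
```

apply_moves:
  targets:
    - [0, 0, 0, 0, 0, 0]
    - [0, 0, 0, 0, 0, 0]
    - [0, 0, 0, 0, 0, 0]
    - [0, 0, 0, 0, 0, 0]
  jaw: 0

```text
clock: 8.0
eef_pos: [562.9, 174.2, 38.8]
tool_rot: [[-0.956, 0.293, 0.0], [0.293, 0.956, 0.0], [-0.0, 0.0, -1.0]]
wrist_force: [-1.4, 0.2, -0.2]
grip_width: 85.2
finger_force: 0.0
```

```bash
python3 -c "
from plan import *
plan([(563,173,130,163),(539.5,378,130,163),(539.5,378,33.5,163)])
"
```

```text
(563, 173, 130, 163) row [-0.005, -0.011, -0.912, 0.0, 0.0, -0.0] rows>= 2 -> [563. 173. 130.]
(539.5, 378, 130, 163) row [0.41, 0.95, 0.0, 0.0, 0.0, -0.0] rows>= 3 -> [552. 276. 130.]
(539.5, 378, 130, 163) row [0.416, 0.941, 0.0, 0.0, 0.0, -0.0] rows>= 3 -> [540. 378. 130.]
(539.5, 378, 33.5, 163) row [0.0, 0.0, 0.965, 0.0, 0.0, -0.0] rows>= 2 -> [540. 378.  34.]
```

apply_moves:
  targets:
    - [0, 0, -0.2, 0, 0, 0]
    - [0, 0, -0.6, 0, 0, 0]
    - [0, 0, -0.95, 0, 0, 0]

```text
clock: 8.3
eef_pos: [562.6, 174.1, 135.0]
tool_rot: [[-0.956, 0.293, -0.001], [0.293, 0.956, -0.0], [0.001, -0.0, -1.0]]
wrist_force: [0.9, 0.8, 0.2]
grip_width: 85.3
finger_force: 0.0
```

apply_moves:
  targets:
    - [0.14, 0.31, -0.2, 0, 0, 0]
    - [0.28, 0.63, -0.4, 0, 0, 0]
    - [0.41, 0.95, -0.6, 0, 0, 0]

```text
clock: 8.6
eef_pos: [551.2, 277.9, 195.1]
tool_rot: [[-0.956, 0.294, 0.001], [0.294, 0.956, 0.0], [-0.001, 0.0, -1.0]]
wrist_force: [0.7, 0.8, -0.0]
grip_width: 85.1
finger_force: 0.0
```

apply_moves:
  targets:
    - [0.14, 0.31, 0, 0, 0, 0]
    - [0.28, 0.63, 0, 0, 0, 0]
    - [0.41, 0.93, 0, 0, 0, 0]
    - [0.41, 0.93, 0, 0, 0, 0]
    - [0.41, 0.93, 0, 0, 0, 0]

```text
clock: 9.1
eef_pos: [539.2, 378.5, 193.4]
tool_rot: [[-0.956, 0.292, -0.0], [0.292, 0.956, -0.0], [0.0, -0.001, -1.0]]
wrist_force: [0.3, -0.7, -0.2]
grip_width: 85.1
finger_force: 0.0
```

```bash
python3 -c "
from look import *
c,P=look((539.5,378),'wA',30)
g=(np.hypot(P[...,0]-522,P[...,1]-185)<110)&(P[...,2]>77)&(P[...,2]<88)
k,L,S,C=cv2.connectedComponentsWithStats(g.astype(np.uint8))
for i in range(1,k):
    if S[i,4]>30: q=P[L==i]; print('cap',cv2.minEnclosingCircle(np.ascontiguousarray(q[:,:2],np.float32)),q[:,2].mean(),C[i])
b=(P[...,2]>15)&(P[...,2]<150); q=P[b]; u=(q[:,:2]-[539.5,378])@np.array([[-.956,.293],[.293,.956]]); 
m=(np.hypot(*u.T)>24)&(abs(u[:,0])<50)&(abs(u[:,1])<75); print('obst',m.sum(),np.percentile(u[m],[1,99],axis=0) if m.sum() else '')
plan([(539.5,378,33.5,163)])
"
```

```text
t 9.15 [539.4 377.7 193.6] [[-0.956, 0.293, -0.0], [0.293, 0.956, -0.0], [0.0, -0.0, -1.0]] 85.45578466268745
226 ((540.4390869140625, 379.844970703125), 12.959783554077148) [540.11285 379.83188  79.42233]
cap ((444.3808288574219, 211.59779357910156), 15.249435424804688) 81.1073414576803 [ 34.89816514 149.57981651]
cap ((484.343994140625, 198.51651000976562), 15.129393577575684) 81.14893502727173 [ 44.74537988 202.37268994]
cap ((524.3314819335938, 186.18727111816406), 15.391984939575195) 81.10843138169504 [ 54.25371429 250.64      ]
cap ((562.0302734375, 174.0728302001953), 14.79762077331543) 80.89617766233384 [ 63.43556701 294.80541237]
obst 0 
(539.5, 378, 33.5, 163) row [0.0, 0.0, 0.8, -0.0, -0.0, -0.0] rows>= 2 -> [539. 378. 114.]
(539.5, 378, 33.5, 163) row [0.0, 0.004, 0.801, -0.0, -0.0, -0.0] rows>= 2 -> [540. 378.  34.]
```

apply_moves:
  targets:
    - [0, 0.02, 0.4, 0, 0, 0]
    - [0, 0.02, 0.8, 0, 0, 0]

```text
clock: 9.35
eef_pos: [541.2, 379.1, 114.2]
tool_rot: [[-0.956, 0.295, 0.003], [0.295, 0.956, 0.001], [-0.003, 0.002, -1.0]]
wrist_force: [0.2, 0.2, -0.9]
grip_width: 85.5
finger_force: 0.0
```

apply_moves:
  targets:
    - [0, 0, 0.4, 0, 0, 0]
    - [0, 0, 0.8, 0, 0, 0]
    - [0, 0, 0.8, 0, 0, 0]

```text
clock: 9.65
eef_pos: [537.7, 377.0, 28.8]
tool_rot: [[-0.955, 0.295, -0.008], [0.295, 0.956, -0.004], [0.006, -0.007, -1.0]]
wrist_force: [0.6, 0.3, 0.2]
grip_width: 85.2
finger_force: 0.0
```

apply_moves:
  targets:
    - [0, 0, 0, 0, 0, 0]
    - [0, 0, 0, 0, 0, 0]
    - [0, 0, 0, 0, 0, 0]
    - [0, 0, 0, 0, 0, 0]
    - [0, 0, 0, 0, 0, 0]
  jaw: 1
  force: 30

```text
clock: 10.15
eef_pos: [541.1, 380.1, 35.9]
tool_rot: [[-0.956, 0.293, 0.003], [0.293, 0.956, 0.001], [-0.003, 0.002, -1.0]]
wrist_force: [-0.7, -1.9, 7.3]
grip_width: 33.0
finger_force: 29.1
```

apply_moves:
  targets:
    - [0, 0, 0, 0, 0, 0]
    - [0, 0, 0, 0, 0, 0]
    - [0, 0, 0, 0, 0, 0]

```text
clock: 10.45
eef_pos: [541.1, 380.1, 35.9]
tool_rot: [[-0.956, 0.293, 0.003], [0.293, 0.956, 0.001], [-0.003, 0.002, -1.0]]
wrist_force: [0.1, -2.8, 7.5]
grip_width: 32.9
finger_force: 29.1
```

```bash
python3 -c "
from plan import *
plan([(540,379,125,163),(603.1,161,165,163),(603.1,161,75,163),(603.1,161,40,163)])
"
```

```text
(540, 379, 125, 163) row [0.005, -0.012, -0.891, 0.001, 0.001, -0.0] rows>= 2 -> [540. 379. 125.]
(603.1, 161, 165, 163) row [-0.62, -0.95, -0.2, -0.0, 0.0, -0.0] rows>= 3 -> [571. 270. 145.]
(603.1, 161, 165, 163) row [-0.623, -0.949, -0.199, -0.0, 0.0, -0.0] rows>= 3 -> [603. 161. 165.]
(603.1, 161, 75, 163) row [0.0, 0.0, 0.9, -0.0, 0.0, -0.0] rows>= 2 -> [603. 161.  75.]
(603.1, 161, 40, 163) row [0.0, 0.0, 0.35, -0.0, 0.0, -0.0] rows>= 1 -> [603. 161.  40.]
```

apply_moves:
  targets:
    - [0, 0, -0.3, 0, 0, 0]
    - [0, 0, -0.6, 0, 0, 0]
    - [0, 0, -0.9, 0, 0, 0]

```text
clock: 10.75
eef_pos: [540.1, 379.9, 125.6]
tool_rot: [[-0.956, 0.293, 0.001], [0.293, 0.956, 0.0], [-0.0, 0.001, -1.0]]
wrist_force: [0.1, -0.3, -0.5]
grip_width: 32.9
finger_force: 30.2
```

apply_moves:
  targets:
    - [-0.2, -0.32, -0.07, 0, 0, 0]
    - [-0.41, -0.63, -0.14, 0, 0, 0]
    - [-0.62, -0.95, -0.2, 0, 0, 0]

```text
clock: 11.05
eef_pos: [571.8, 270.1, 145.3]
tool_rot: [[-0.956, 0.292, 0.002], [0.292, 0.956, 0.001], [-0.002, 0.001, -1.0]]
wrist_force: [1.1, -0.1, -2.1]
grip_width: 33.2
finger_force: 30.3
```

apply_moves:
  targets:
    - [-0.2, -0.32, -0.07, 0, 0, 0]
    - [-0.41, -0.63, -0.14, 0, 0, 0]
    - [-0.62, -0.95, -0.2, 0, 0, 0]
    - [-0.62, -0.95, -0.2, 0, 0, 0]

```text
clock: 11.45
eef_pos: [604.6, 157.9, 165.4]
tool_rot: [[-0.955, 0.297, 0.003], [0.297, 0.955, -0.001], [-0.003, 0.0, -1.0]]
wrist_force: [-0.0, 0.9, -0.9]
grip_width: 32.8
finger_force: 30.3
```

apply_moves:
  targets:
    - [0, 0, 0.3, 0, 0, 0]
    - [0, 0, 0.6, 0, 0, 0]
    - [0, 0, 0.9, 0, 0, 0]
    - [0, 0, 0.9, 0, 0, 0]
    - [0, 0, 0.9, 0, 0, 0]

```text
clock: 11.95
eef_pos: [602.9, 162.3, 74.6]
tool_rot: [[-0.956, 0.293, -0.0], [0.293, 0.956, 0.0], [0.0, -0.0, -1.0]]
wrist_force: [0.4, -0.2, -0.2]
grip_width: 33.0
finger_force: 30.3
```

```bash
python3 -c "
from plan import *
print(bot.get_obs()['eef_pos'])
plan([(603.1,161,40,163)])
"
```

```text
[602.90603577 162.30570614  74.56451195]
(603.1, 161, 40, 163) row [-0.006, -0.012, 0.346, -0.0, -0.0, -0.0] rows>= 1 -> [603. 161.  40.]
```

apply_moves:
  targets:
    - [-0.01, -0.01, 0.08, 0, 0, 0]
    - [-0.01, -0.01, 0.16, 0, 0, 0]
    - [-0.01, -0.01, 0.23, 0, 0, 0]
    - [-0.01, -0.01, 0.3, 0, 0, 0]
    - [-0.01, -0.01, 0.345, 0, 0, 0]

```text
clock: 12.45
eef_pos: [603.4, 160.4, 38.7]
tool_rot: [[-0.956, 0.293, -0.0], [0.293, 0.956, -0.0], [0.0, -0.0, -1.0]]
wrist_force: [-3.9, -8.4, 28.3]
grip_width: 32.6
finger_force: 32.4
```

apply_moves:
  targets:
    - [0, 0, 0, 0, 0, 0]
    - [0, 0, 0, 0, 0, 0]
    - [0, 0, 0, 0, 0, 0]
    - [0, 0, 0, 0, 0, 0]
    - [0, 0, 0, 0, 0, 0]
  jaw: 0

```text
clock: 12.95
eef_pos: [603.7, 160.6, 39.4]
tool_rot: [[-0.956, 0.293, 0.0], [0.293, 0.956, 0.0], [-0.0, 0.0, -1.0]]
wrist_force: [0.2, -0.6, 0.2]
grip_width: 85.4
finger_force: 0.0
```

apply_moves:
  targets:
    - [0, 0, -0.2, 0, 0, 0]
    - [0, 0, -0.6, 0, 0, 0]
    - [0, 0, -0.95, 0, 0, 0]

```text
clock: 13.25
eef_pos: [603.4, 160.6, 135.5]
tool_rot: [[-0.956, 0.293, -0.001], [0.293, 0.956, -0.0], [0.001, -0.0, -1.0]]
wrist_force: [1.0, -0.4, 0.3]
grip_width: 85.3
finger_force: 0.0
```

apply_moves:
  targets:
    - [0, 0, -0.4, 0, 0, 0]
    - [0, 0, -0.85, 0, 0, 0]
    - [0, 0, -0.85, 0, 0, 0]

```text
clock: 13.55
eef_pos: [605.6, 160.9, 225.9]
tool_rot: [[-0.956, 0.293, 0.01], [0.293, 0.956, 0.001], [-0.009, 0.004, -1.0]]
wrist_force: [-0.3, -0.4, -0.9]
grip_width: 85.5
finger_force: 0.0
```

```bash
python3 -c "
from plan import *
c=cap('side'); P=cloud(c)
cv2.imwrite('pics/side1.png',cv2.resize(c['image'][200:360,100:400],None,fx=2.5,fy=2.5))
c=cap('scene'); P=cloud(c)
for C in [(444.5,211),(484,198.7),(524,186),(563,173.5),(603,161)]:
    g=(np.hypot(P[...,0]-C[0],P[...,1]-C[1])<19)&(P[...,2]>78)&(P[...,2]<90); q=P[g]; print(C,len(q),q.mean(0).round(1),np.percentile(q[:,:2],[2,98],axis=0).mean(0).round(1))
plan([(503.5,-199,220,171)])
"
```

```text
(444.5, 211) 65 [444.5 209.7  82.1] [444.7 210.8]
(484, 198.7) 68 [484.9 196.9  82.3] [484.8 198.4]
(524, 186) 67 [524.6 184.7  82.4] [524.9 184.9]
(563, 173.5) 77 [565.2 171.6  81.8] [564.1 172.9]
(603, 161) 70 [603.1 159.1  82.1] [603.3 159.2]
(503.5, -199, 220, 171) row [-0.02, -0.93, -0.0, 0.0, 0.0, -0.02] rows>= 2 -> [579.  71. 220.]
(503.5, -199, 220, 171) row [0.01, -0.93, -0.0, 0.0, 0.0, -0.02] rows>= 2 -> [554. -19. 220.]
(503.5, -199, 220, 171) row [0.06, -0.94, -0.0, 0.0, 0.0, -0.01] rows>= 2 -> [ 528. -109.  220.]
(503.5, -199, 220, 171) row [0.072, -0.93, -0.0, 0.0, 0.001, -0.017] rows>= 2 -> [ 503. -199.  220.]
```

View pics/side1.png

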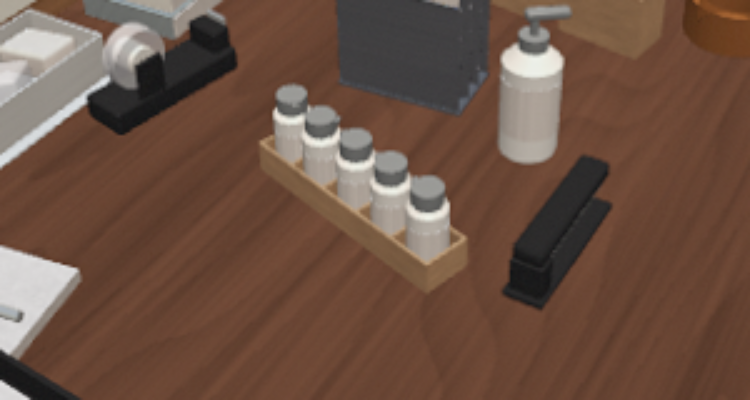

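All five bottles stand upright in the carton (caps from (291,95) to (428,190)). Now I go to the lid, stopping above it for a close look.

apply_moves:
  targets:
    - [-0.01, -0.46, 0, 0, 0, -0.01]
    - [-0.02, -0.93, 0, 0, 0, -0.02]

```text
clock: 13.85
eef_pos: [577.3, 71.1, 217.2]
tool_rot: [[-0.968, 0.25, -0.003], [0.25, 0.968, 0.0], [0.003, -0.001, -1.0]]
wrist_force: [-0.4, -1.0, 0.6]
grip_width: 85.3
finger_force: 0.0
```

apply_moves:
  targets:
    - [0, -0.46, 0, 0, 0, -0.01]
    - [0.01, -0.93, 0, 0, 0, -0.02]

```text
clock: 14.05
eef_pos: [552.5, -19.9, 217.6]
tool_rot: [[-0.978, 0.211, -0.002], [0.211, 0.978, 0.0], [0.003, -0.0, -1.0]]
wrist_force: [-0.2, -0.9, -0.1]
grip_width: 85.5
finger_force: 0.0
```

apply_moves:
  targets:
    - [0.03, -0.47, 0, 0, 0, 0]
    - [0.06, -0.94, 0, 0, 0, -0.01]

```text
clock: 14.25
eef_pos: [526.6, -110.6, 217.8]
tool_rot: [[-0.982, 0.191, -0.002], [0.191, 0.982, 0.001], [0.002, 0.0, -1.0]]
wrist_force: [1.3, -0.0, 0.1]
grip_width: 85.4
finger_force: 0.0
```

apply_moves:
  targets:
    - [0.03, -0.46, 0, 0, 0, -0.01]
    - [0.07, -0.93, 0, 0, 0, -0.017]
    - [0.07, -0.93, 0, 0, 0, -0.017]
    - [0.07, -0.93, 0, 0, 0, -0.017]
    - [0.07, -0.93, 0, 0, 0, -0.017]

```text
clock: 14.75
eef_pos: [503.1, -198.3, 218.4]
tool_rot: [[-0.988, 0.156, -0.001], [0.156, 0.988, 0.001], [0.001, 0.001, -1.0]]
wrist_force: [0.1, 0.2, 0.3]
grip_width: 85.3
finger_force: 0.0
```

```bash
python3 -c "
from look import *
c,P=look((503.5,-199),'wL',160,64,78)
for n,c in (('wrist',c),('scene',cap('scene'))):
    P=cloud(c); im=c['image'].astype(int)
    g=(abs(P[...,0]-503)<150)&(abs(P[...,1]+199)<60)&(P[...,2]>64)&(P[...,2]<78)
    q=np.ascontiguousarray(P[g],np.float32); print(n,len(q),cv2.minAreaRect(q[:,:2].copy()),np.median(q[:,2]))
    v=(q[:,:2]-[503.5,-199])@np.array([np.cos(np.radians(-9.1)),np.sin(np.radians(-9.1))]); w=(q[:,:2]-[503.5,-199])@np.array([np.sin(np.radians(9.1)),np.cos(np.radians(9.1))])
    print(np.percentile(v,[1,99]),np.percentile(w,[1,99]))
    for lo in (-90,-60,-30,0,30,60): 
        m=(v>lo)&(v<lo+30); print(lo,np.percentile(w[m],[2,98]).round(1) if m.any() else '',end=' ')
"
```

```text
t 14.8 [ 503.3 -198.   218.7] [[-0.988, 0.156, -0.001], [0.156, 0.988, 0.001], [0.001, 0.001, -1.0]] 85.62552649392342
15363 ((525.1387939453125, -188.40667724609375), 143.244873046875) [ 493.2987   -195.78786    68.911964]
wrist 14684 ((503.896728515625, -197.91854858398438), (55.13251876831055, 222.9837646484375), 80.94265747070312) 68.73172
[-109.55422127  108.48278903] [-25.83806487  28.06939002]
-90 [-25.4  27.5] -60 [-25.4  27.4] -30 [-25.3  27.5] 0 [-25.2  27.5] 30 [-25.1  27.5] 60 [-25.3  27.5] scene 1761 ((502.4616394042969, -198.8724365234375), (56.413238525390625, 227.5566864013672), 80.93704223632812) 70.12579
[-109.17232044  110.07487328] [-27.9785189   26.91280564]
-90 [-27.3  25.5] -60 [-27.3  26.4] -30 [-27.6  26.1] 0 [-27.8  26.3] 30 [-27.1  26.5] 60 [-27.3  26.7]
```

View pics/wL.png

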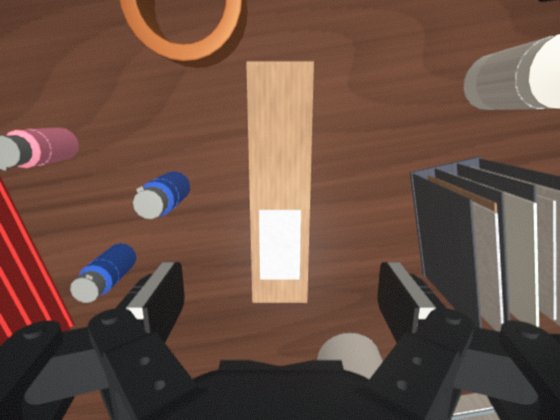

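The lid runs from (280,62) to (280,302) and the gripper is in line with it at mid-length. Its paper label is at (280,245). The blue bottles and the sorter are clear of the fingers, so I'm going down to grip.

apply_moves:
  targets:
    - [0, 0, 0.4, 0, 0, 0]
    - [0, 0, 0.8, 0, 0, 0]
    - [0, 0, 0.96, 0, 0, 0]
    - [0, 0, 0.96, 0, 0, 0]

```text
clock: 15.25
eef_pos: [502.3, -197.2, 120.9]
tool_rot: [[-0.988, 0.155, -0.004], [0.155, 0.988, 0.002], [0.004, 0.002, -1.0]]
wrist_force: [0.1, 0.5, -0.6]
grip_width: 85.5
finger_force: 0.0
```

apply_moves:
  targets:
    - [0, 0, 0.3, 0, 0, 0]
    - [0, 0, 0.6, 0, 0, 0]
    - [0, 0, 0.8, 0, 0, 0]
    - [0, 0, 0.95, 0, 0, 0]
    - [0, 0, 0.95, 0, 0, 0]

```text
clock: 15.75
eef_pos: [503.2, -198.3, 27.7]
tool_rot: [[-0.988, 0.155, -0.001], [0.155, 0.988, 0.001], [0.001, 0.001, -1.0]]
wrist_force: [0.1, 0.1, 0.7]
grip_width: 85.6
finger_force: 0.0
```

apply_moves:
  targets:
    - [0, 0, 0, 0, 0, 0]
    - [0, 0, 0, 0, 0, 0]
    - [0, 0, 0, 0, 0, 0]
    - [0, 0, 0, 0, 0, 0]
    - [0, 0, 0, 0, 0, 0]
  jaw: 1
  force: 35

```text
clock: 16.25
eef_pos: [504.2, -199.4, 29.8]
tool_rot: [[-0.988, 0.156, 0.003], [0.156, 0.988, -0.001], [-0.003, -0.001, -1.0]]
wrist_force: [0.8, 1.1, 5.9]
grip_width: 54.5
finger_force: 37.8
```

apply_moves:
  targets:
    - [0, 0, 0, 0, 0, 0]
    - [0, 0, 0, 0, 0, 0]
    - [0, 0, 0, 0, 0, 0]

```text
clock: 16.55
eef_pos: [504.2, -199.4, 29.9]
tool_rot: [[-0.988, 0.156, 0.003], [0.156, 0.988, -0.001], [-0.003, -0.001, -1.0]]
wrist_force: [-1.1, 1.7, 6.1]
grip_width: 54.8
finger_force: 37.8
```

```bash
python3 -c "
from plan import *
print(bot.get_obs()['eef_pos'])
plan([(503.5,-198.5,120,171),(503.5,-198.5,218,171),(522.9,185.5,218,163),(522.9,185.5,129,163)])
"
```

```text
[ 504.16443769 -199.38250066   29.85044424]
(503.5, -198.5, 120, 171) row [0.006, 0.007, -0.902, -0.0, 0.001, -0.0] rows>= 2 -> [ 503. -199.  120.]
(503.5, -198.5, 218, 171) row [-0.001, -0.0, -0.98, -0.0, 0.0, -0.0] rows>= 2 -> [ 503. -198.  218.]
(522.9, 185.5, 218, 163) row [0.1, 0.96, -0.0, -0.0, 0.0, 0.02] rows>= 2 -> [ 509. -102.  218.]
(522.9, 185.5, 218, 163) row [0.14, 0.95, -0.0, -0.0, 0.0, 0.02] rows>= 2 -> [514.  -6. 218.]
(522.9, 185.5, 218, 163) row [0.18, 0.94, -0.0, -0.0, 0.0, 0.01] rows>= 2 -> [519.  89. 218.]
(522.9, 185.5, 218, 163) row [0.208, 0.939, -0.002, -0.0, 0.0, 0.017] rows>= 2 -> [523. 185. 218.]
(522.9, 185.5, 129, 163) row [0.0, 0.001, 0.89, -0.0, 0.0, -0.0] rows>= 2 -> [523. 186. 129.]
```

apply_moves:
  targets:
    - [0, 0, -0.15, 0, 0, 0]
    - [0, 0, -0.35, 0, 0, 0]
    - [0, 0, -0.6, 0, 0, 0]
    - [0, 0, -0.9, 0, 0, 0]

```text
clock: 16.95
eef_pos: [502.9, -199.0, 119.3]
tool_rot: [[-0.988, 0.157, -0.001], [0.157, 0.988, 0.0], [0.001, 0.0, -1.0]]
wrist_force: [0.1, -0.4, -1.5]
grip_width: 54.7
finger_force: 37.3
```

apply_moves:
  targets:
    - [0, 0, -0.35, 0, 0, 0]
    - [0, 0, -0.7, 0, 0, 0]
    - [0, 0, -1, 0, 0, 0]
    - [0, 0, -1, 0, 0, 0]

```text
clock: 17.35
eef_pos: [504.6, -199.9, 223.2]
tool_rot: [[-0.988, 0.157, 0.007], [0.157, 0.988, -0.004], [-0.007, -0.003, -1.0]]
wrist_force: [0.8, 0.1, -1.4]
grip_width: 54.6
finger_force: 37.5
```

apply_moves:
  targets:
    - [0.03, 0.3, 0, 0, 0, 0.01]
    - [0.06, 0.6, 0, 0, 0, 0.02]
    - [0.1, 0.96, 0, 0, 0, 0.02]

```text
clock: 17.65
eef_pos: [508.1, -102.3, 218.0]
tool_rot: [[-0.98, 0.2, -0.0], [0.2, 0.98, -0.0], [0.0, -0.0, -1.0]]
wrist_force: [0.2, 0.3, -1.0]
grip_width: 54.6
finger_force: 37.5
```

apply_moves:
  targets:
    - [0.04, 0.32, 0, 0, 0, 0.01]
    - [0.09, 0.63, 0, 0, 0, 0.02]
    - [0.14, 0.95, 0, 0, 0, 0.02]

```text
clock: 17.95
eef_pos: [513.1, -5.6, 218.0]
tool_rot: [[-0.971, 0.24, -0.0], [0.24, 0.971, 0.0], [0.0, -0.0, -1.0]]
wrist_force: [-0.5, -0.8, -0.5]
grip_width: 54.8
finger_force: 37.5
```

apply_moves:
  targets:
    - [0.06, 0.32, 0, 0, 0, 0]
    - [0.12, 0.63, 0, 0, 0, 0.01]
    - [0.18, 0.94, 0, 0, 0, 0.01]

```text
clock: 18.25
eef_pos: [518.1, 90.0, 218.1]
tool_rot: [[-0.966, 0.26, -0.0], [0.26, 0.966, -0.0], [0.0, -0.0, -1.0]]
wrist_force: [0.2, -0.0, 0.5]
grip_width: 54.6
finger_force: 37.5
```

apply_moves:
  targets:
    - [0.07, 0.32, 0, 0, 0, 0.01]
    - [0.14, 0.63, 0, 0, 0, 0.017]
    - [0.208, 0.94, 0, 0, 0, 0.017]
    - [0.208, 0.94, 0, 0, 0, 0.017]
    - [0.208, 0.94, 0, 0, 0, 0.017]

```text
clock: 18.75
eef_pos: [522.3, 185.4, 217.8]
tool_rot: [[-0.957, 0.292, -0.001], [0.292, 0.957, -0.0], [0.001, -0.001, -1.0]]
wrist_force: [0.3, -0.3, -1.4]
grip_width: 54.8
finger_force: 37.6
```

```bash
cat > lid.py <<'E'
from plan import *
o=bot.get_obs(); R=o['tool_rot']; e=np.array(o['eef_pos']); print(o['clock'],e.round(1),np.round(R,3).tolist(),o['grip_width'],o['finger_force'])
for n in('scene','side'):
    c=cap(n); P=cloud(c); im=c['image'].astype(int)
    cv2.imwrite(f'pics/{n}_{o["clock"]:.2f}.png',cv2.resize(c['image'][100:340,180:460] if n=='scene' else c['image'][120:360,80:400],None,fx=2.4,fy=2.4))
    d=(P[...,:2]-[522.8,185.5])@np.array([[.956,.293],[-.293,.956]]); k=(abs(d[...,0])<125)&(abs(d[...,1])<45)&((im[...,2]-im[...,0]>25)|(im.min(2)>185))
    top=e[2]+40; m=k&(P[...,2]>top-8)&(P[...,2]<top+10); q=P[m]; 
    A=np.c_[d[m],np.ones(m.sum())]; s=np.linalg.lstsq(A,q[:,2],rcond=None)[0]
    print(n,'top plane slopes,z',s.round(4),cv2.minAreaRect(np.ascontiguousarray(q[:,:2],np.float32)), np.percentile(d[m],[1,99],axis=0).round(1).tolist())
    w=k&(P[...,2]>92)&(P[...,2]<top-10)
    for lo in(-105,-85,60,85):
        z=P[...,2][w&(d[...,0]>lo)&(d[...,0]<lo+20)]; print(lo,len(z),np.percentile(z,2).round(1) if len(z) else '',end='; ')
    print()
plan([(522.9,185.5,133,162.9)])
E
python3 lid.py
```

```text
18.75 [522.3 185.4 217.8] [[-0.957, 0.292, -0.001], [0.292, 0.957, -0.0], [0.001, -0.001, -1.0]] 54.82814900009083 37.58464694023132
scene top plane slopes,z [-6.000000e-03  2.490000e-02  2.577633e+02] ((520.78173828125, 190.3764190673828), (68.22787475585938, 230.14370727539062), 73.00383758544922) [[-111.3, -29.5], [110.3, 27.1]]
-105 12 191.1; -85 11 187.4; 60 62 187.9; 85 68 186.5; 
side top plane slopes,z [ 3.300000e-03 -4.030000e-02  2.575283e+02] ((522.1957397460938, 185.14625549316406), (82.03297424316406, 230.811279296875), 79.53055572509766) [[-113.4, -27.9], [106.5, 28.4]]
-105 235 189.4; -85 226 189.7; 60 166 189.3; 85 149 188.8; 
(522.9, 185.5, 133, 162.9) row [-0.0, 0.013, 0.851, -0.0, -0.0, 0.0] rows>= 2 -> [523. 186. 133.]
```

apply_moves:
  targets:
    - [0, 0, 0.25, 0, 0, 0]
    - [0, 0, 0.5, 0, 0, 0]
    - [0, 0, 0.68, 0, 0, 0]
    - [0, 0, 0.8, 0, 0, 0]
    - [0, 0, 0.85, 0, 0, 0]

```text
clock: 19.35
eef_pos: [522.4, 184.0, 132.3]
tool_rot: [[-0.956, 0.295, -0.001], [0.295, 0.956, -0.0], [0.001, -0.001, -1.0]]
wrist_force: [0.1, 0.0, -1.7]
grip_width: 54.7
finger_force: 37.7
```

apply_moves:
  targets:
    - [0, 0, 0, 0, 0, 0]
    - [0, 0, 0, 0, 0, 0]
    - [0, 0, 0, 0, 0, 0]
    - [0, 0, 0, 0, 0, 0]

```text
clock: 19.75
eef_pos: [523.0, 185.0, 134.0]
tool_rot: [[-0.956, 0.293, 0.001], [0.293, 0.956, 0.0], [-0.001, 0.001, -1.0]]
wrist_force: [-0.7, -0.3, -0.8]
grip_width: 54.6
finger_force: 37.7
```

```bash
python3 lid.py; mv pics/side_[1-9]*.png pics/old 2>/dev/null; mkdir -p pics/f; cp $(ls -t pics/side_*.png | head -1) pics/final.png; ls pics
```

```text
19.75 [523. 185. 134.] [[-0.956, 0.293, 0.001], [0.293, 0.956, 0.0], [-0.001, 0.001, -1.0]] 54.630337509800434 37.660285234451294
scene top plane slopes,z [-7.900000e-03  1.560000e-02  1.737129e+02] ((522.7574462890625, 186.30218505859375), (62.579795837402344, 228.39854431152344), 71.19973754882812) [[-110.3, -28.3], [111.6, 26.4]]
-105 9 104.2; -85 0 ; 60 63 105.3; 85 62 104.5; 
side top plane slopes,z [ 1.500000e-03 -3.270000e-02  1.733573e+02] ((520.93115234375, 183.77989196777344), (64.74091339111328, 226.03469848632812), 72.14301300048828) [[-113.0, -27.8], [109.1, 28.3]]
-105 193 106.7; -85 192 106.1; 60 137 105.7; 85 138 104.4; 
(522.9, 185.5, 133, 162.9) row [0.001, 0.005, 0.007, 0.0, 0.0, 0.0] rows>= 1 -> [523. 185. 133.]
f
final.png
scene0.png
scene0c.png
scene_18.75.png
scene_19.75.png
side0.png
side0c.png
side1.png
side_18.75.png
side_19.75.png
wA.png
wB.png
wB2.png
wB3.png
wC.png
wL.png
wrist0.png
```

View pics/final.png

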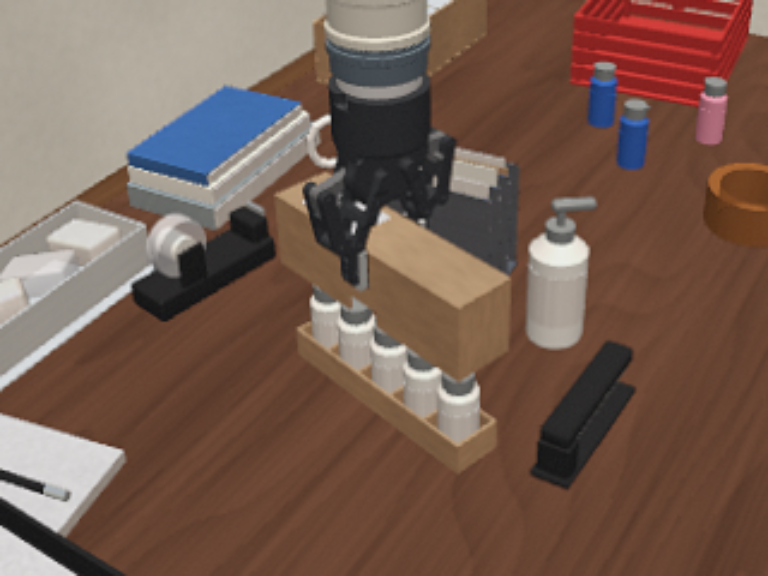

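The lid hangs level and in line with the carton, its edge about 20 mm above the five caps (row from (325,295) to (458,380)). Nothing else has moved, so I'm handing in.

```bash
python3 -c "
from plant import bot
print(bot.hand_in())"
```

```text
the job is handed in; nothing more can be done
None
```

Both loose bottles stand in the carton's empty cells, and the lid is held level and in line with the carton, about 20 mm above the caps; the job was handed in at about 20 s of the 67 s allowed.

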